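Shut the interlocked hydraulic valve bank in the order it permits

TASK

Shut all three valves of the blue hydraulic valve bank: throw each lever from its red end over to its green end, fully home. The bank is interlocked and lets the levers go over in one order only, which changes from time to time and cannot be seen: feel which lever is free, never force a blocked one (it gives a little, then binds), and leave the other things on the bench alone.

Things in the scene. Friction and masses are not known exactly. Their poses are not given: they have to be found in the camera images.
- bank: hydraulic valve bank, fixed to the bench: blue block on a dark base plate 150 x 300 mm, top 78 mm above the bench; three identical levers in a row along its y axis, 85 mm apart, their pivots at x = 0, 70 mm above the bench. Origin: centre of the underside. x axis: from the red ends (open, robot's side) to the green ends (shut); y axis: from lever_right to lever_left; z up
- lever_left_knob (a point): centre of the black ball knob (diameter 30 mm) of the lever at the bank's +y end, 120 mm from the pivot on a steel stem 10 mm thick. The lever leans 0.45 rad to the red side when open and 0.45 rad to the green side when home: the knob goes from x = -52 to +52 mm of the bank, 178 mm above the bench at both ends, 190 mm half-way
- lever_mid_knob (a point): centre of the knob of the middle lever (y = 0 of the bank); built as lever_left
- lever_right_knob (a point): centre of the knob of the lever at the bank's -y end (to the robot's right); built as lever_left
- lever_left (a joint): angle of the left lever, rad: 0 open, grows towards green; it meets a rubber stop at about 0.86 and stands home at 0.86 to 0.95; it stays where it is left. A free lever moves with 2 to 4 N at the knob. A blocked one moves like a free one for 0.1 to 0.2 rad, then binds springily (about 0.2 rad in all at 8 N, 0.35 rad at most at 20 N). More than 25 N damages a lever
- lever_mid (a joint): angle of the middle lever, as lever_left. Which lever is first, second and third in the order is drawn anew each time; the first is free at the start, the next becomes free once the one before it is home (past about 0.8 rad)
- lever_right (a joint): angle of the right lever, as lever_left
- elbow: bystander: black hydraulic elbow fitting with yellow nuts, 63 x 82 x 44 mm, loose, to the right of the bank; origin at the centre of its underside
- hex_key: bystander: steel hex key, 22 x 84 x 7 mm, loose, front right
- bolt: bystander: short hex bolt, 16 x 38 x 19 mm, loose, front right
- bearing: bystander: ball bearing, 72 mm in diameter, 18 mm high, loose, behind the bank on the right
- pliers: bystander: tan-handled pliers, 200 mm long, 13 mm high, loose, behind the bank

How it is judged (in metres and radians):
On the way, in this order (a step that is already met when the one before it is completed fails the run):
1. one lever (the first in the order) is home (value of joint any of lever_left, lever_mid, lever_right above 0.82 rad), for 0.1 s.
2. two levers are home ((value of joint each of lever_left, lever_mid above 0.82 rad or value of joint each of lever_left, lever_right above 0.82 rad or value of joint each of lever_mid, lever_right above 0.82 rad)), for 0.1 s.
3. all three levers are home (value of joint each of lever_left, lever_mid, lever_right above 0.82 rad), for 0.1 s.
At the end, for the whole second after the job is handed in: all three levers stand home on the green side against their stops (each past 0.82 rad; the stop is met at 0.86) and at rest (all of step 3 and velocity of joint each of lever_left, lever_mid, lever_right below 0.1 rad/s); the robot touches nothing.
It fails at once if a lever is forced: more than 25 N on it (contact force between any of the fingers, the arm and lever_left above 25 N or contact force between any of the fingers, the arm and lever_mid above 25 N or contact force between any of the fingers, the arm and lever_right above 25 N).
It fails at once if a bystander is shifted by more than 30 mm (distance of any of elbow, hex_key, bolt, bearing, pliers from where it was at the start of the episode above 0.03 m).
It also fails if it takes over 58 s, if anything falls off the work surface, if the arm or the gripper's body presses on something with over 40 N, if the wrist force passes 120 N, or if a joint passes its speed limit or range.

ROBOT

A 6-joint arm with a two-finger parallel gripper is mounted at the origin on a cart in front of the work surface, level with it; the furniture and walls round the work are solid. World frame = base frame: x ahead of the robot, y to its left, z up, the work surface at z = 0. Lengths are in mm, angles in rad, forces in N, time in s.
With the tool pointing down it reaches from about 350 to 975 mm from the base axis. Payload 7.1 kg.
Tool frame: the origin (TCP) lies on the front face of the gripper's body, between the roots of the fingers; the fingertips stand 80 mm ahead of it and the grasp point (between the pads) lies 61 mm ahead of it (env.tips_ahead is the distance from the TCP to the fingertips, in mm); z points along the fingers, y is the line along which they close (so a half turn about z gives the same grasp; the last joint's range is limited). The gripper opens to 88 mm and grips with 3 to 60 N. Pads are 20 mm wide; open, the fingers measure 115 mm over their backs; the gripper's body (75 mm by 178 mm) begins 61 mm behind the grasp point.
Start: joints at [-1.148, 0.423, 1.63, -0, 1.089, -0.019], TCP at [267.244, -564.965, 302.675] pointing down, gripper open.
Joint ranges: [-3, 3], [-0.9, 2.11], [0.09, 2.58], [-1.31, 4.45], [0.11, 2.69], [-2.54, 2.54]. Speed limits (rad/s): [2.39, 2.39, 3.01, 3.14, 3.14, 3.14].

INTERFACE

Orientations are given as a unit quaternion [x, y, z, w].
In Python, from station import env, set_gripper, viewer, workorder gives the robot as it stands. Calls block until the motion is done:
- env.reach(position, orientation): joint-space move of the TCP to a pose.
- env.move_l(position, rot=None, rate=150, f_stop=None): straight line of the TCP; rot=None keeps the orientation; rate is the mean speed in mm/s. With f_stop (N) it stops when the force on the tool has changed by that much, and returns True; else False.
- env.move_joints(angles): joint-space move.
- set_gripper(opening): finger opening in mm; the grip force is fixed at half the most; returns when the fingers have stopped.
- env.hold(seconds).
- env.ik(position, orientation): joint angles nearest the present ones, or None.
- env.read_state(): the state.
- viewer.camera(name): name is "scene" or "top" or "wrist"; returns the picture (384x512x3 uint8, blue, green, red); there is no depth.
- viewer.camera_params(name): a dict with "fx", "fy", "cx", "cy" (pixels), "pose" (4x4, takes a point from camera to world coordinates); the wrist camera has in their place "tool_from_camera" (4x4, takes a point from camera to tool coordinates, whose origin is the TCP and whose axes are the flange's). Camera axes: x right, y up, looking along -z (the intrinsics and any distortion apply to the point x, -y, -z); pixel columns grow to the right and rows downward; lengths in mm; the calibration is good to about 2 mm. A picture is of the moment at which its call begins: read the wrist's pose just before it. camera_params takes no time and is no camera call.
A pose or a line that the arm cannot do raises env.IKError and nothing moves.
- workorder.sign_off(): hands the job in; it is judged then, once.
The state is a dict: "time_s": time; "qpos": joint angles; "dq": joint speeds; "tau": joint torques, N m; "tool_pos": TCP position; "orientation": TCP orientation; "force": force on the tool from outside, world axes, zero at the start; "wrist_torque": the same for the moment, N m; "width": finger opening in mm; "grip_force": force on a finger pad.
Only numpy, scipy, OpenCV 4.12 (cv2) and the standard library are available. Lean on these libraries where they do the work, as an engineer would, in place of code of your own. Each camera call takes 0.05 s, during which the arm holds its last target. There are 200 camera calls.

## Working session

There is one attempt and no reset: what is moved stays moved. The work goes in short steps, each a Python script; the robot and the scene stay as the last script left them, time stands still between calls to the robot, and variables do not carry over. Pictures are saved under pics/ and viewed, at most 10 in all, crops included, and the job is handed in when it is done.

```bash
mkdir -p pics; python3 - <<'E'
from station import env, viewer
import cv2
for n in("scene","top"):
    cv2.imwrite(f"pics/{n}0.png",viewer.camera(n)); p=viewer.camera_params(n); print(n,p)
s=env.read_state();print(s["time_s"],s["force"],s["orientation"])
E
```

```text
scene {'fx': 489.6645219744214, 'fy': 489.6645219744214, 'cx': 255.47572063693548, 'cy': 185.76430324317127, 'pose': array([[-4.90472862e-01,  4.48802371e-01, -7.47002546e-01,
        -5.77822140e+02],
       [-8.71323828e-01, -2.37601417e-01,  4.29348754e-01,
         7.05787138e+02],
       [ 1.52038753e-02,  8.61465030e-01,  5.07589247e-01,
         9.12362315e+02],
       [ 0.00000000e+00,  0.00000000e+00,  0.00000000e+00,
         1.00000000e+00]])}
top {'fx': 373.03863650280294, 'fy': 373.03863650280294, 'cx': 253.77795043625642, 'cy': 194.11697104645094, 'pose': array([[-7.33486215e-03,  9.95686586e-01, -9.24901223e-02,
         4.76776576e+02],
       [-9.99915453e-01, -8.29613228e-03, -1.00130219e-02,
         3.81055995e+01],
       [-1.07371418e-02,  9.24088584e-02,  9.95663255e-01,
         1.04497031e+03],
       [ 0.00000000e+00,  0.00000000e+00,  0.00000000e+00,
         1.00000000e+00]])}
0.1 [ 0.71439336 -0.08905464 -0.6192371 ] [9.75697353e-01 2.19122224e-01 6.89020491e-05 3.48967871e-04]
```

View pics/top0.png

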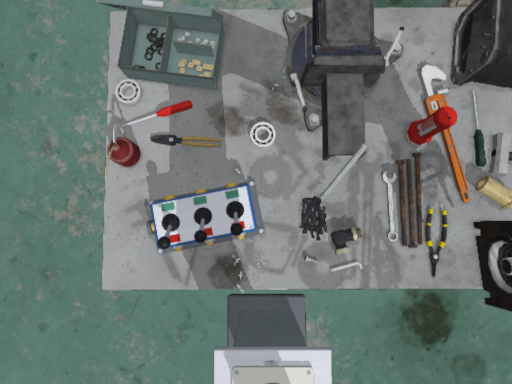

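View pics/scene0.png

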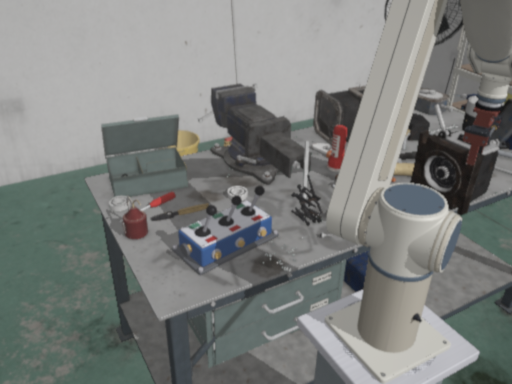

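```bash
python3 - <<'E'
import cv2
t=cv2.imread("pics/top0.png")[170:265,135:275];s=cv2.imread("pics/scene0.png")[175:275,165:290]
cv2.imwrite("pics/c_top.png",cv2.resize(t,None,fx=5.5,fy=5.5,interpolation=cv2.INTER_CUBIC))
cv2.imwrite("pics/c_sc.png",cv2.resize(s,None,fx=6,fy=6,interpolation=cv2.INTER_CUBIC))
E
```

```text
(no output)
```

View pics/c_top.png

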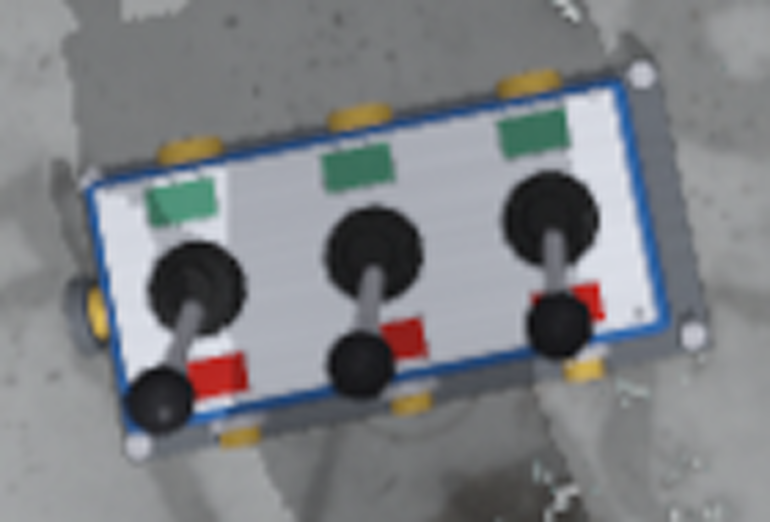

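View pics/c_sc.png

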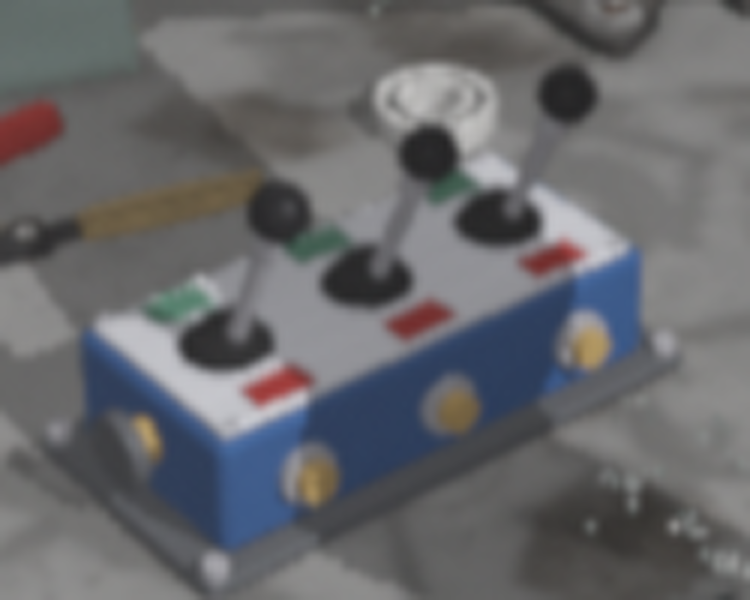

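```bash
python3 - <<'E'
from station import env, viewer
import numpy as np
from scipy.optimize import least_squares
T=np.array([[160,400],[361,365],[559,325]]);S=np.array([[279,211],[428,152],[567,94]])
B=np.array([[197,288],[374,253],[551,218]])
f=lambda a,k,o:(a+.5)/k-.5+o
T=f(T,5.5,[135,170]);B=f(B,5.5,[135,170]);S=f(S,6,[165,175])
P={n:viewer.camera_params(n) for n in("top","scene")}
def proj(n,X):
    p=P[n];c=(X-p["pose"][:3,3])@p["pose"][:3,:3]
    return np.c_[p["cx"]+p["fx"]*c[:,0]/-c[:,2],p["cy"]-p["fy"]*c[:,1]/-c[:,2]]
def W(q,x,z):
    c,s=np.cos(q[2]),np.sin(q[2]);y=np.array([85,0,-85.])
    return np.c_[q[0]+c*x-s*y,q[1]+s*x+c*y,np.full(3,z)]
def res(q):return np.r_[proj("top",W(q,-52,178))-T,proj("scene",W(q,-52,178))-S,proj("top",W(q,0,80))-B].ravel()
r=least_squares(res,[500,150,.2]);print(r.x,r.fun.reshape(-1,2).round(1));print(W(r.x,-52,178),W(r.x,52,178))
R=np.array
for i in range(3): # triangulate
    g=least_squares(lambda X:np.r_[proj("top",X[None])-T[i:i+1],proj("scene",X[None])-S[i:i+1]].ravel(),[480,150,170]);print(g.x,abs(g.fun).max())
E
```

```text
[5.12396385e+02 1.80855901e+02 1.80083484e-01] [[ 0.4  0.5]
 [-0.  -0. ]
 [ 0.1  0.4]
 [-0.   0.3]
 [-0.1 -0.2]
 [-0.1 -0.1]
 [-0.2 -0.5]
 [-0.1 -0.3]
 [ 0.  -0. ]]
[[446.0127949  255.16753511 178.        ]
 [461.23729012 171.54209194 178.        ]
 [476.46178534  87.91664877 178.        ]] [[548.33098419 273.79515279 178.        ]
 [563.55547941 190.16970962 178.        ]
 [578.77997463 106.54426645 178.        ]]
[446.88952472 255.40795624 178.74563215] 0.23367970985191278
[461.08822109 171.45990571 177.50914348] 0.034100249449863895
[477.0750925   87.77572702 177.21749002] 0.2050126080678183
```

```bash
cat > h.py <<'E'
from station import env, set_gripper, viewer, workorder
import numpy as np
from scipy.spatial.transform import Rotation as Ro
O=np.array([512.4,180.9]);a=.18
X=np.array([np.cos(a),np.sin(a)]);Yb=np.array([-X[1],X[0]])
Y=dict(left=85,mid=0,right=-85)
q=Ro.from_matrix(np.c_[np.r_[X,0],np.r_[X[1],-X[0],0],[0,0,-1]]).as_quat()
pos=lambda x,n,z:np.r_[O+X*x+Yb*Y[n],z]
LOW,HIGH=246,305
def fx(): return float(np.dot(env.read_state()["force"][:2],X))
def tx(): return float(np.dot(env.read_state()["tool_pos"][:2]-O,X))
def throw(n,first=False):
    (env.reach(pos(-100,n,HIGH),q) if first else env.move_l(pos(-100,n,HIGH),q,rate=250))
    env.move_l(pos(-100,n,LOW),rate=120)
    env.hold(.2); f0=fx()
    stop=env.move_l(pos(-50,n,LOW),rate=35,f_stop=8); f1=fx()-f0;x1=tx()
    if not stop: stop=env.move_l(pos(29,n,LOW),rate=35,f_stop=9)
    x=tx();f2=fx()-f0;th=.45+np.arcsin(np.clip((x+25)/120,-1,1))
    print(n,"stop",stop,"x1",round(x1,1),"f1",round(f1,1),"x",round(x,1),"f",round(f2,1),"theta~",round(th,3),"t",env.read_state()["time_s"])
    env.move_l(pos(x-8,n,LOW),rate=60)
    if th<.75: env.move_l(pos(-100,n,LOW),rate=150)
    env.move_l(pos(tx(),n,HIGH),rate=150)
    return th>.8
E
python3 - <<'E'
from h import *
set_gripper(0)
throw("right",True); print(env.read_state()["time_s"],env.read_state()["qpos"])
E
```

```text
right stop True x1 -49.9 f1 -0.8 x 21.7 f -2.5 theta~ 0.85 t 8.125
8.9417 [ 1.60718502e-01  3.15045957e-01  1.78950015e+00 -1.77959820e-04
  1.04715686e+00  1.55152532e+00]
```

```bash
python3 - <<'E'
from h import *
import cv2
env.move_l(pos(-100,"mid",HIGH),rate=250)
cv2.imwrite("pics/t1.png",cv2.resize(viewer.camera("top")[170:265,135:275],None,fx=5.5,fy=5.5,interpolation=cv2.INTER_CUBIC))
p=viewer.camera_params("top")
for n in Y:
  for x,z in((-52,178),(47.8,180),(52,178)):
    c=(pos(x,n,z)-p["pose"][:3,3])@p["pose"][:3,:3]
    u=np.array([p["cx"]-p["fx"]*c[0]/c[2],p["cy"]+p["fy"]*c[1]/c[2]]);print(n,x,((u-[135,170]+.5)*5.5-.5).round())
E
```

```text
left -52 [162. 403.]
left 47.8 [122. 170.]
left 52 [122. 160.]
mid -52 [361. 365.]
mid 47.8 [319. 132.]
mid 52 [318. 123.]
right -52 [559. 327.]
right 47.8 [516.  95.]
right 52 [515.  86.]
```

View pics/t1.png

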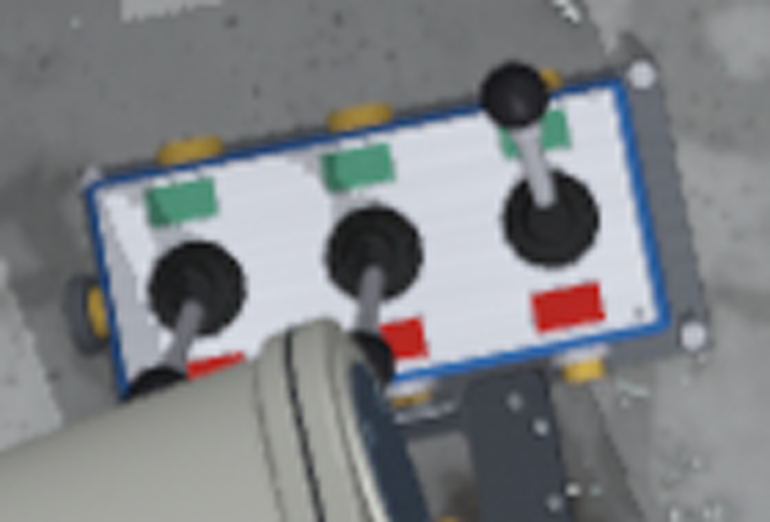

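The right knob stands at (515, 95), exactly its predicted position at the stop (0.86 rad), so the right lever was first. Next I'll try the other two.

```bash
python3 - <<'E'
from h import *
import cv2
if throw("mid"): throw("left")
elif throw("left"): throw("mid")
env.move_l(env.read_state()["tool_pos"]*[1,1,0]+[0,0,340],rate=200)
env.move_l(pos(-110,"right",340)-[0,120,0],rate=250)
cv2.imwrite("pics/t2.png",cv2.resize(viewer.camera("top")[170:265,135:275],None,fx=5.5,fy=5.5,interpolation=cv2.INTER_CUBIC))
print(env.read_state()["time_s"])
E
```

```text
mid stop True x1 -49.9 f1 -2.5 x 21.0 f -2.3 theta~ 0.844 t 14.25
left stop True x1 -49.9 f1 -0.9 x 20.3 f -2.2 theta~ 0.837 t 20.0417
22.675
```

View pics/t2.png

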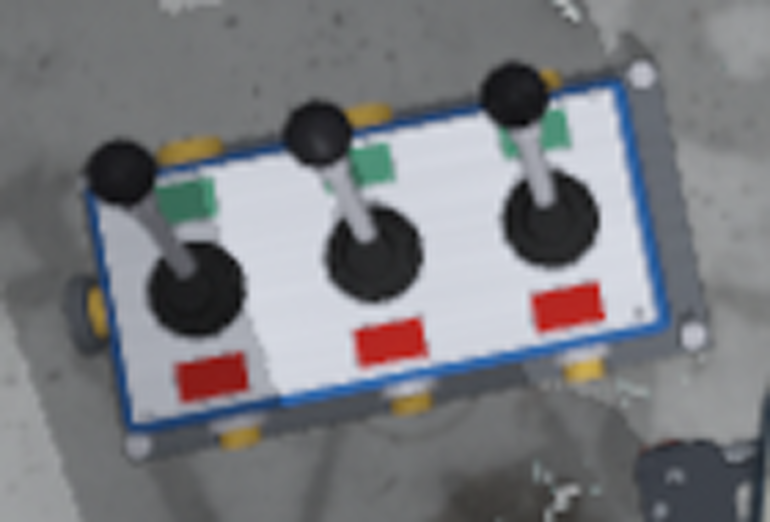

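All three knobs, left (121, 173), mid (318, 133) and right (515, 95), are within about 3 px (roughly 1 mm) of where they should be at the stop. The arm is clear of everything.

```bash
python3 -c "
from station import *
print(workorder.sign_off())"
```

```text
the job is handed in; nothing more can be done
None
```

All three levers are over on the green side against their stops, thrown in the order right, mid, left; the top camera confirmed it, no lever bound, and the job was handed in at about 23 s, though sign-off gave no verdict.

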